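Start the clinic's generator with its spring-return key

ROBOT

A 7-joint arm with a two-finger parallel gripper is mounted at the origin on a cart in front of the work surface, level with it; the furniture and walls round the work are solid. World frame = base frame: x ahead of the robot, y to its left, z up, the work surface at z = 0. Lengths are in mm, angles in rad, forces in N, time in s.
With the tool pointing down it reaches from about 425 to 975 mm from the base axis. Payload 16.7 kg.
Tool frame: the origin (TCP) lies between the finger pads; the fingertips stand ctrl.tip_extent ahead of it and the grasp point (between the pads) lies 11 mm behind it (ctrl.tip_extent is the distance from the TCP to the fingertips, in mm); z points along the fingers, y is the line along which they close (so a half turn about z gives the same grasp; the last joint's range is limited). The gripper opens to 85 mm and grips with 20 to 120 N. Pads are 22 mm wide; open, the fingers measure 114 mm over their backs; the gripper's body (76 mm by 85 mm) begins 54 mm behind the grasp point. The pads swing forward as they close: fully open they stand 13 mm farther back than shut.
Start: joints at [0.96, 0.426, 0.074, 1.606, -0.034, 1.111, -0.067], TCP at [300.718, -604.273, 239.302] pointing down, gripper open.
Joint ranges: [-2.85, 2.85], [-0.5, 2.14], [-1.23, 1.37], [0.21, 2.46], [-1.02, 4.16], [0.16, 2.05], [-2.73, 2.73]. Speed limits (rad/s): [1.89, 1.89, 2.39, 2.39, 3.01, 3.01, 3.01].

INTERFACE

Orientations are given as a unit quaternion [w, x, y, z].
In Python, from workcell import ctrl, inverse_kinematics, camera, camera_info, ticket gives the robot as it stands. The module is installed in compiled form; this text tells all that it offers. Calls block until the motion is done:
- ctrl.reach(position, orientation): joint-space move of the TCP to a pose.
- ctrl.movel(position, max_speed=150, rot=None, until_force=None): straight line of the TCP; rot=None keeps the orientation; max_speed is the mean speed in mm/s. With until_force (N) it stops when the force on the tool has changed by that much, and returns True; else False.
- ctrl.goto_joints(angles): joint-space move.
- ctrl.grip(opening, newtons=None): opening from 0.0 (shut) to 1.0 (fully open); newtons is the grip in N (None keeps the last); returns when the fingers have stopped.
- ctrl.sleep(seconds).
- inverse_kinematics(position, orientation): joint angles nearest the present ones, or None.
- camera(name): name is "scene" or "top"; returns (picture, depth): 384x512x3 uint8, red, green, blue; 384x512 float32, mm along the optical axis (not along the pixel's ray), 0 where there is no reading.
- camera_info(name): a dict with "K" (3x3 intrinsics, pixels), "dist_coeffs" ([k1, k2, p1, p2, k3] as OpenCV has them; the pictures are not rectified), "R" (3x3) and "t" (3): a world point X has camera coordinates R X + t. Camera axes: x right, y down, z forward; pixel columns grow to the right and rows downward; lengths in mm; the calibration is good to about 2 mm. A picture is of the moment at which its call begins. camera_info takes no time and is no camera call.
A pose or a line that the arm cannot do raises ctrl.PlanningError and nothing moves.
- ticket.finish_job(): hands the job in; it is judged then, once.
Readings, each from a call of its own:
- ctrl.read_clock(): time.
- ctrl.read_joint_positions(): joint angles.
- ctrl.read_joint_vel(): joint speeds.
- ctrl.read_tau(): joint torques, N m.
- ctrl.read_eef_pos(): TCP position.
- ctrl.read_orientation(): TCP orientation.
- ctrl.read_ft_force(): force on the tool from outside, world axes, zero at the start.
- ctrl.read_wrist_torque(): the same for the moment, N m.
- ctrl.read_grip_width(): opening from 0.0 (shut) to 1.0 (fully open).
- ctrl.read_grip_force(): force on a finger pad.
Only numpy, scipy, OpenCV 4.12 (cv2) and the standard library are available. Lean on these libraries where they do the work, as an engineer would, in place of code of your own. Each camera call takes 0.05 s, during which the arm holds its last target. There are 200 camera calls.

TASK

Start the generator with the red key in the fixed switch box: turn it clockwise from off, past run, all the way to the sprung start position, hold it there for about a second, then let go so that it springs back to run and stays there. Do not turn the blue key on the other box; it belongs to the air compressor.

Things in the scene. Friction and masses are not known exactly. Their poses are not given: they have to be found in the camera images.
- red_key_grip (a point): Point to grip: centre of the red key's bow, on its vertical turning axis (z), 86 mm above the worktop; turns with the key. Bow: upright red plate, 30 mm wide (x), 10 mm thick (y: pinch along it), 63 to 101 mm above the worktop. Below it a steel bezel, 38 mm across, up to 58 mm, amid a fixed grey box 120 x 100 x 50 mm. The white mark on the bow's top, +x half, points at the tick it stands at.
- red_switch (a joint): Turn of the red key's barrel, which carries the key; rad, clockwise from above. 0 = off (black tick), 0.70 = run (stop, green tick; bow in line with the box's long side). Friction of 0.06 N m keeps it where it is left. Starts at or near off.
- red_key (a joint): Further clockwise turn of the red key past its barrel, rad: 0 = rest, 0.52 = start (hard stop, yellow tick). A spring drives it back: 0.10 N m to leave 0, 0.16 N m at start, so a turn first takes the barrel to run, then moves this joint; off to start is 1.22 rad of the bow in all. When let go, the key springs back and the barrel stays at run.
- blue_key_edge (a point): Point on the edge of the blue key's bow, 86 mm above the worktop, 14 mm along the bow's width (x) from that key's turning axis. Blue key and box are of the same make and size as the red; the key may stand anywhere from off to run and is to be left as it is.
Not all that is in view belongs to the job. What is shaped like the part that bears red_key_grip but orange is not meant.

How it is judged:
By the outcome, as a careful person would: the job done as asked, in the order asked, and still so for the second after the job is handed in, with the robot touching nothing.
It also fails if it takes over 34 s, if anything falls off the work surface, if the arm or the gripper's body presses on something with over 40 N, if the wrist force passes 120 N, or if a joint passes its speed limit or range.

## Working session

There is one attempt and no reset: what is moved stays moved. The work goes in short steps, each a Python script; the robot and the scene stay as the last script left them, time stands still between calls to the robot, and variables do not carry over. Pictures are saved under pics/ and viewed, at most 10 in all, crops included, and the job is handed in when it is done.

```bash
mkdir -p pics
python3 - <<'E'
from workcell import *
import cv2,numpy as np
for n in("scene","top"):
    p,d=camera(n); np.savez(f"{n}.npz",p=p,d=d,**{k:np.array(v) for k,v in camera_info(n).items()})
    cv2.imwrite(f"pics/{n}.png",p[:,:,::-1])
    i=camera_info(n);print(n,-np.array(i["R"]).T@np.array(i["t"]),np.array(i["R"])[2], i["K"][0][0])
print(ctrl.tip_extent,ctrl.read_clock(),ctrl.read_orientation())
E
```

```text
scene [202.67505081 355.31728938 722.31773517] [ 0.38984239 -0.53819939 -0.7472378 ] 355.651299792222
top [ 302.88570303 -112.25710634 1244.01474574] [ 0.19824203  0.00152483 -0.98015191] 473.9298672520543
8.0 0.1 [-5.43253938e-04  9.73456962e-01  2.28869435e-01 -1.71892728e-04]
```

View pics/scene.png

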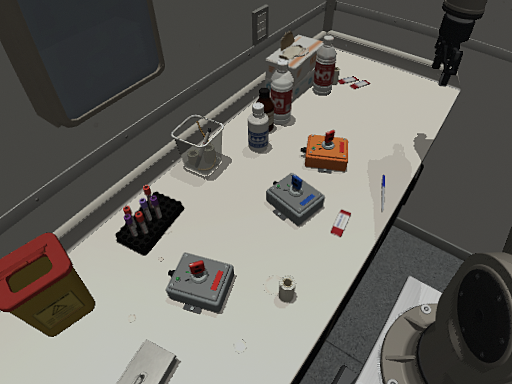

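View pics/top.png

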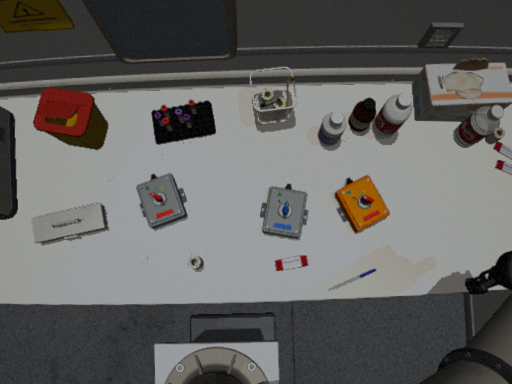

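The scene view has the grey box with the red key at (198,270), the blue-key box at (296,190), and the orange decoy with a red key at (328,142). In the top view they are at (158,198), (286,210) and (365,201). Next I'll zoom in on the red key.

```bash
cat > h.py <<'E'
import numpy as np,cv2
def load(n): return np.load(n+".npz")
def ray(c,uv,z):
    u=cv2.undistortPoints(np.array(uv,float).reshape(-1,1,2),c["K"],c["dist_coeffs"]).reshape(-1,2)
    d=np.c_[u,np.ones(len(u))]@c["R"]; o=-c["R"].T@c["t"]
    z=np.broadcast_to(z,len(d)); return o+d*((z-o[2])/d[:,2])[:,None]
def lift(c,d,uv): # depth based points
    uv=np.array(uv); u=cv2.undistortPoints(uv.astype(float).reshape(-1,1,2),c["K"],c["dist_coeffs"]).reshape(-1,2)
    D=d[uv[:,1],uv[:,0]][:,None]; return (np.c_[u,np.ones(len(u))]*D-c["t"])@c["R"]
E
python3 - <<'E'
from h import *
ims=[]
for n,(x,y) in dict(top=(161,200),scene=(202,278)).items():
    c=load(n);p=c["p"]
    w=36; ims.append(cv2.resize(p[y-w:y+w,x-w:x+w,::-1],(400,400),interpolation=cv2.INTER_CUBIC))
    hs=cv2.cvtColor(p,cv2.COLOR_RGB2HSV); m=((hs[...,0]<8)|(hs[...,0]>172))&(hs[...,1]>150)&(hs[...,2]>70)
    yy,xx=np.nonzero(m); k=(abs(xx-x)<36)&(abs(yy-y)<36)
    uv=np.c_[xx,yy][k]; P=lift(c,c["d"],uv); 
    g=(P[:,2]>64)&(P[:,2]<108); P=P[g]
    print(n,len(P),P.min(0),P.max(0),P.mean(0)); 
    t=P[P[:,2]>95]; print("top",len(t),t.mean(0))
    Q=P[:,:2]-P[:,:2].mean(0); v=np.linalg.svd(Q,full_matrices=False); print(v[1]/np.sqrt(len(P)),v[2][0])
    # box outline top at z~50
    yy,xx=np.mgrid[y-36:y+36,x-36:x+36]; uv=np.c_[xx.ravel(),yy.ravel()]; P=lift(c,c["d"],uv)
    b=P[(abs(P[:,2]-50)<4)]; r=cv2.minAreaRect(b[:,:2].astype(np.float32)); print("box",len(b),r, np.median(b[:,2]))
cv2.imwrite("pics/crop1.png",np.hstack(ims))
E
```

```text
top 28 [511.48927903 121.2197466   76.86761198] [524.29186271 143.48299424 104.36744147] [518.13649039 130.64703783  98.95854359]
top 25 [517.92668034 130.48127087 100.41913077]
[6.91923974 2.22465261] [-0.5255248  -0.85077828]
box 1091 ((518.8460693359375, 131.87625122070312), (113.19493103027344, 94.73562622070312), 20.15966033935547) 50.37559943164049
scene 48 [509.13546129 123.44057867  72.11668074] [528.79400051 147.87868064 103.55209781] [517.19920511 134.73534296  99.68443587]
top 46 [517.20505822 134.49953287 100.85314197]
[7.29200541 2.22020282] [-0.52577819 -0.85062171]
box 1584 ((518.5940551757812, 136.0107421875), (109.4544448852539, 94.89958953857422), 19.38888931274414) 50.59500999181303
```

View pics/crop1.png

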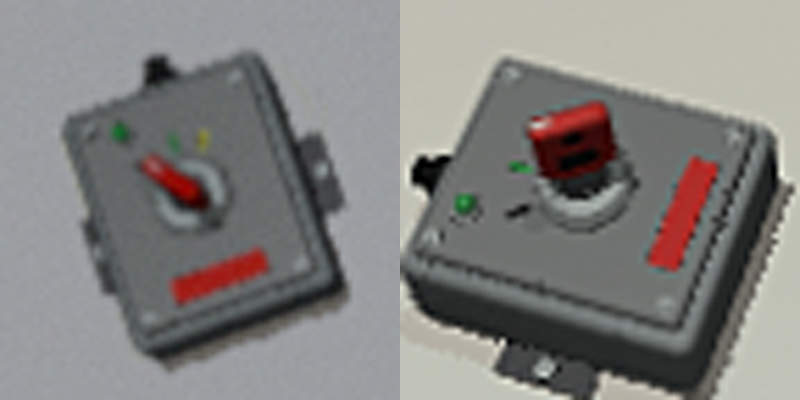

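The red key stands at its black tick (off), with its bow at about 59° in the world. The run tick lies along the box's long side at about 20°, so start is at about -10°. The key axis is near (518, 133). Next I'll check IK through the whole turn, then move above the key.

```bash
cat >> h.py <<'E'
from scipy.spatial.transform import Rotation
def quat(deg):
    c,s=np.cos(np.radians(deg)),np.sin(np.radians(deg))
    return Rotation.from_matrix(np.array([[c,s,0],[s,-c,0],[0,0,-1]])).as_quat(scalar_first=True)
C=np.array([518.3,133.4])
E
python3 - <<'E'
from h import *; from workcell import *
np.set_printoptions(precision=2,suppress=True)
print(ctrl.read_joint_positions())
sols={}
for o in(0,180,-180):
    for a in(59.5,-14):
        for z in(180,75):
            q=inverse_kinematics([*C,z],quat(a+o)); print(o,a,z,None if q is None else np.array(q))
E
```

```text
[ 0.96  0.43  0.07  1.61 -0.03  1.11 -0.07]
0 59.5 180 [ 0.17  0.33 -0.65  1.95  0.24  0.94 -1.13]
0 59.5 75 [ 0.11  0.48 -0.59  2.02  0.38  0.75 -1.25]
0 -14 180 [ 0.06  0.31 -0.51  1.95  0.18  0.93 -2.36]
0 -14 75 [-0.07  0.44 -0.37  2.03  0.24  0.71 -2.4 ]
180 59.5 180 [ 0.45  0.44 -1.02  1.93  0.44  1.01  1.84]
180 59.5 75 [ 0.43  0.64 -1.03  2.01  0.7   0.9   1.63]
180 -14 180 [ 0.29  0.36 -0.79  1.94  0.31  0.96  0.67]
180 -14 75 [ 0.22  0.51 -0.73  2.02  0.48  0.79  0.53]
-180 59.5 180 [ 0.45  0.44 -1.02  1.93  0.44  1.01  1.84]
-180 59.5 75 [ 0.43  0.64 -1.03  2.01  0.7   0.9   1.63]
-180 -14 180 [ 0.29  0.36 -0.79  1.94  0.31  0.96  0.67]
-180 -14 75 [ 0.22  0.51 -0.73  2.02  0.48  0.79  0.53]
```

Run:
```python
from h import *; from workcell import *
ctrl.reach([*C,190],quat(239.5)); t=ctrl.read_clock()
ctrl.movel([*C,120],150)
print(t,ctrl.read_clock(),ctrl.read_eef_pos(),np.round(ctrl.read_joint_positions(),2),ctrl.read_ft_force(),ctrl.read_wrist_torque())
ims=[]
for n,(x,y) in dict(top=(161,200),scene=(202,262)).items():
    p,d=camera(n); w=50; ims.append(cv2.resize(p[y-w:y+w,x-w:x+w,::-1],(400,400),interpolation=cv2.INTER_CUBIC))
cv2.imwrite("pics/above.png",np.hstack(ims))
```

```text
2.8167 3.4333 [518.50461711 133.75413381 120.43852161] [ 0.39  0.51 -0.95  1.98  0.53  0.92  1.77] [1.35412425 0.47729559 0.87001081] [-0.01309855  0.01075036 -0.02383002]
```

View pics/above.png

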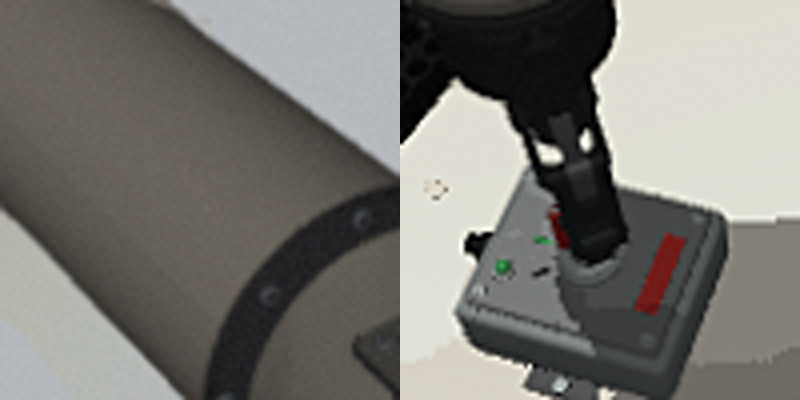

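In the scene half, the open fingers straddle the red bow at about (565,230) in the crop. The arm hides the top view. Next I'll descend with a force guard and grip gently.

Run:
```python
from h import *; from workcell import *
np.set_printoptions(precision=2,suppress=True)
print(ctrl.movel([*C,76],100,until_force=8),ctrl.read_eef_pos(),ctrl.read_ft_force())
ctrl.grip(0.4,20);print(ctrl.read_grip_width(),ctrl.read_ft_force())
ctrl.grip(0.0,20)
print(ctrl.read_grip_width()*85,ctrl.read_grip_force(),ctrl.read_eef_pos(),ctrl.read_ft_force(),ctrl.read_wrist_torque(),ctrl.read_clock())
```

```text
False [518.2  133.7   75.95] [ 0.35  0.08 -0.48]
0.40482251936104846 [ 0.15  0.45 -0.8 ]
9.791915903875138 24.49674278497696 [517.97 133.45  76.03] [-5.21  0.17  3.75] [ 0.02  0.93 -0.09] 5.0083
```

Run:
```python
from h import *; from workcell import *
np.set_printoptions(precision=2,suppress=True)
ctrl.grip(0.0,35); p=[518.1,133.5,76]
for a in (52,40,30,24):
    ctrl.movel(p,60,rot=quat(180+a)); print(a,ctrl.read_clock(),ctrl.read_eef_pos(),ctrl.read_ft_force(),ctrl.read_wrist_torque())
```

```text
52 5.5083 [517.87 133.52  76.02] [-4.7  -0.29  4.76] [-0.09  0.97 -0.07]
40 5.8667 [517.7  133.62  75.98] [-4.98 -0.73  5.13] [ 0.05  1.21 -0.05]
30 6.1917 [517.67 133.73  76.01] [-6.02  0.82  7.39] [ 0.09  1.38 -0.02]
24 6.45 [517.6 133.8  76. ] [-6.35  0.9   7.07] [ 0.23  1.42 -0.08]
```

The lateral force is only about 6 N and the key is following. Now I'll turn through run to the start stop, hold, release and lift.

Run:
```python
from h import *; from workcell import *
np.set_printoptions(precision=2,suppress=True)
p=[517.0,133.9,76]
def yaw():
    x=Rotation.from_quat(ctrl.read_orientation(),scalar_first=True).apply([1,0,0]); return (np.degrees(np.arctan2(x[1],x[0]))-180)%360
def go(a):
    ctrl.movel(p,60,rot=quat(180+a)); m=ctrl.read_wrist_torque()
    print(a,yaw(),ctrl.read_clock(),ctrl.read_ft_force(),m); return m[2]
for a in (16,5,-3): m0=go(a)
for a in (-6,-7.5,-9,-10.5,-12,-13.5):
    if abs(go(a)-m0)>0.6: break
```

```text
16 16.300159057337282 6.7417 [ 0.88 -0.27 -0.05] [ 0.03 -0.31  0.14]
5 5.385851016498066 7.0833 [1.67 0.03 0.87] [ 0.19 -0.48  0.13]
-3 357.39564693489365 7.375 [ 3.11  4.11 -0.83] [ 0.6  -0.74  0.16]
-6 354.30837356786026 7.625 [ 3.4   3.29 -1.  ] [ 0.88 -0.86  0.17]
-7.5 352.8213424282927 7.875 [ 3.14  4.12 -0.74] [ 0.85 -0.8   0.12]
-9 351.324288735124 8.125 [ 3.15  3.07 -0.85] [ 0.83 -0.85  0.16]
-10.5 349.8237135381911 8.375 [ 3.8   4.8  -1.14] [ 0.86 -0.77  0.18]
-12 348.3582060748645 8.625 [ 3.65  3.17 -0.37] [ 0.86 -0.86  0.6 ]
-13.5 346.86726373229305 8.875 [3.58 3.64 0.71] [ 0.85 -0.88  1.06]
```

Torque jumped at about -10.7°, so that's the start stop. I'll hold a little longer, let go and lift.

Run:
```python
from h import *; from workcell import *
ctrl.sleep(0.65); ctrl.grip(1.0); print(ctrl.read_clock(),ctrl.read_grip_width(),ctrl.read_ft_force())
p=[517.0,133.9]
ctrl.movel([*p,190],150); ctrl.reach([430,-150,260],quat(180)); print(ctrl.read_clock())
ims=[]
for n,(x,y) in dict(top=(161,200),scene=(202,278)).items():
    P,d=camera(n); w=36; ims.append(cv2.resize(P[y-w:y+w,x-w:x+w,::-1],(400,400),interpolation=cv2.INTER_CUBIC))
    c=load(n); hs=cv2.cvtColor(P,cv2.COLOR_RGB2HSV); m=((hs[...,0]<8)|(hs[...,0]>172))&(hs[...,1]>150)&(hs[...,2]>70)
    yy,xx=np.nonzero(m); k=(abs(xx-x)<36)&(abs(yy-y)<36); Q=lift(c,d,np.c_[xx,yy][k]); Q=Q[(Q[:,2]>90)&(Q[:,2]<108),:2]
    v=np.linalg.svd(Q-Q.mean(0),full_matrices=False)[2][0]; print(n,len(Q),Q.mean(0),np.degrees(np.arctan2(v[1],v[0]))%180)
cv2.imwrite("pics/after.png",np.hstack(ims))
```

```text
10.2417 1.0030703062504513 [-0.6370625  -0.39093062  0.59232844]
12.3167
top 32 [517.72224289 131.21395365] 17.842843724022543
scene 46 [516.02128634 134.9141104 ] 23.568516017507164
```

View pics/after.png

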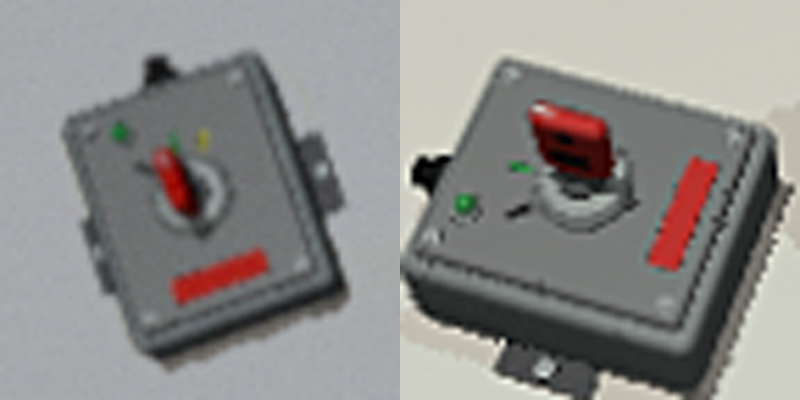

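The bow is now in line with the box's long side, at about 20°. Its white mark points at the green run tick in both halves of the picture, and the arm is clear.

```bash
python3 -c "
from workcell import *
print(ticket.finish_job())"
```

```text
the job is handed in; nothing more can be done
None
```

I turned the red key from off past run to the start stop, held it there for about a second and let go; it sprang back to run and stayed there, the blue key was never touched, and I handed the job in at about 12.4 s.

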